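# Close the sliding retainer up to its stop on the carport shelf

### The arm

A 6-joint arm with a two-finger parallel gripper is mounted at the origin on the work surface. World frame = base frame: x ahead of the robot, y to its left, z up, the work surface at z = 0. Lengths are in m, angles in rad, forces in N, time in s.
With the tool pointing down it reaches from about 0.35 to 0.925 m from the base axis. Payload 6.4 kg.
Tool frame: the origin (TCP) lies at the very end of the fingers, on their centre line; the grasp point (between the pads) lies 19 mm behind it; z points along the fingers, y is the line along which they close (so a half turn about z gives the same grasp; the last joint's range is limited). The gripper opens to 85 mm and grips with 20 to 120 N. Pads are 22 mm wide; open, the fingers measure 114 mm over their backs; the gripper's body (76 mm by 85 mm) begins 54 mm behind the grasp point. The pads swing forward as they close: fully open they stand 13 mm farther back than shut.
Start: joints at [-1.421, 0.245, 1.558, -0, 1.339, -0.174], TCP at [0.207, -0.616, 0.231] pointing down, gripper open.
Joint ranges: [-3.13, 3.13], [-1.02, 2.26], [0.13, 2.54], [-0.95, 4.09], [0.21, 2.88], [-2.74, 2.74]. Speed limits (rad/s): [2.57, 2.57, 3.14, 3.14, 3.14, 3.14].

### API

Orientations are given as [roll, pitch, yaw] about the fixed x, y, z axes, in that order (R = Rz(yaw) Ry(pitch) Rx(roll)).
In Python, from workcell import telemetry, get_image, calibration, job gives the robot as it stands.
- The arm moves only by the tool drive_tool, never from a script. Its argument "targets" is one flat list of numbers, 7 for each row, row after row: the shift along the tool's x, y, z in m, then the turn, a rotation vector about the tool's x, y, z in rad, then the gripper's target within -1 to 1 (fully open at 1, half-way at 0, shut at -1). A call has 1 to 12 rows; each row is the pose to reach, as a shift and turn from the pose commanded when the call began, along the tool's axes at that moment; what a row does not reach only later rows make up. A row lasts 1/12 s, in which the tool goes at most 41.7 mm and 7.16 degrees, less where a joint would pass 70% of its speed; a pose out of reach is approached as far as the arm can. A call with a gripper value outside its range is refused whole. The fingers move at their own pace and stop on an object; "newtons" is the grip in N (left out, the last holds). Time passes only in rows, so rows that repeat a pose let the fingers close. It gives the time, the measured TCP pose, the force, the opening and the grip force at its end, in the units of the state.
- telemetry.get_state(): the state, without advancing time (a new reading comes with each control period).
- get_image(name): name is "scene" or "top" or "wrist"; returns (picture, depth): 400x640x3 uint8, red, green, blue; 400x640 float32, m along the optical axis (not along the pixel's ray), 0 where there is no reading.
- calibration(name): a dict with "mtx" (3x3 intrinsics, pixels), "k1" (the pictures are not rectified: a ray, as slopes to the right and down, at radius r is drawn at 1 + k1 r^2 times it, then the intrinsics apply), "world_from_camera" (4x4, takes a point from camera to world coordinates). Camera axes: x right, y down, z forward; pixel columns grow to the right and rows downward; lengths in m; the calibration is good to about 2 mm. A picture is of the moment at which its call begins: read the wrist's pose just before it. calibration takes no time and is no camera call; for the wrist camera it gives the pose at the moment of the call.
- job.close_job(): hands the job in; it is judged then, once.
The state is a dict: "clock": time; "joint_positions": joint angles; "joint_velocities": joint speeds; "joint_torque": joint torques, N m; "tool_pos": TCP position; "tcp_rot": TCP orientation; "force": force on the tool from outside, world axes, zero at the start; "moment": the same for the moment, N m; "opening": finger opening in m; "grasp_force": force on a finger pad.
Only numpy, scipy, OpenCV 4.12 (cv2) and the standard library are available. Lean on these libraries where they do the work, as an engineer would, in place of code of your own. Each camera call takes 0.05 s, during which the arm holds its last target. There are 200 camera calls.

### The job

Close the sliding retainer on the shelf's cargo rail so that the jar and the bulb box are fenced in: with a fingertip press down the pad in the middle of the retainer to free its brake, keep it pressed and push the retainer along the rail until it is right up against the marked stop block, then let the pad come up again so that the brake holds it there. Never force the retainer along with its brake on, pinch and lift nothing, and leave the jar, the bulb box, the tyre gauge and the multi-tool where they are.

Things in the scene. Friction and masses are not known exactly. Their poses are not given: they have to be found in the camera images.
- rail: aluminium C-section cargo rail screwed to the grey worktop, 44 mm wide, 20 mm high, with a slot along its top. Origin on the worktop under the rail's centre line. The rail runs along its own y axis from y = -270 mm to +310 mm; x is horizontal across it and z up. At its +y end an upright fixed plate (72 mm high) stands to the rail's +x side (x = 25 to 165 mm, y about 302 mm).
- retainer (a joint): position of the black sliding retainer along the rail, m; it grows towards the stop (rail +y). Its centre is at rail y = joint value - 0.130. The saddle is 84 mm long (along the rail), 58 mm wide, its deck 34 mm above the worktop; it is captive on the rail and cannot be lifted off. With the brake on it resists about 13 to 20 N; with the pad pressed 1 to 6 mm it slides with 1 to 2 N.
- pad (a joint): how far the grey press pad in the middle of the retainer is pushed down, m: about 0 when up (brake on), 0.006 at the bottom. A spring pushes it up with about 10 N at the start of the travel and 13 N at the bottom; from 0.001 on the brake is free, 0.003 to 0.005 is a sure press. It springs back up when let go.
- pad_top (a point): centre of the pad's flat pressing face, which faces up, 42 mm above the worktop when up. The pad is 50 mm along the rail and 36 mm across; a ridge 3 mm high and 4 mm wide runs across each of its two ends, leaving 42 mm of flat between them for a fingertip. Even fully pressed the face stays 2 mm above the saddle's deck. Axes as the rail's.
- nose (a point): middle of the retainer's leading end face (42 mm from the retainer's centre towards the stop), 27.5 mm above the worktop. Axes as the rail's.
- plate_top (a point): middle of the top edge of the retainer's upright plate: aluminium, 3 mm thick, 70 mm high (top 76 mm above the worktop), part of the retainer on the rail's +x side, from 29 mm to 165 mm from the rail's centre line, 38.5 mm ahead of the retainer's centre. It moves with the retainer.
- stop_face (a point): centre of the buffer face of the steel stop block, 27 mm above the worktop; the retainer's nose meets it. The block is clamped on the rail, 58 mm wide, 34 mm high (39 mm at its screw head), with a dark line across its top; it reaches from this face 27 mm on along rail +y. Axes as the rail's: when the retainer is home, the nose is at y = 0 in this frame.
- jar: glass jar with twist-on metal lid, 70 mm across, 95 mm high, standing just beyond the stop on the rail's +x side; origin under its centre
- bulb_box: silver spare-bulb box 100 x 54 x 60 mm high, standing between the jar and the rail's end plate; origin under its centre
- tyre_gauge: chrome stick tyre gauge, about 145 mm long and 15 mm high, lying on the robot's side of the rail; origin under its barrel, its x axis along the barrel
- multi_tool: folded steel multi-tool 113 x 30 x 17 mm, lying on the far side of the rail, beyond the sweep of the upright plate; origin under its centre, its x axis along it

How it is judged:
On the way, in this order (a step that is already met when the one before it is completed fails the run):
1. the pad is pressed down and the brake freed with the retainer still where it stood (within 10 mm) (value of joint pad above 0.001 m and distance of nose from where it was at the start of the episode below 0.01 m), for 0.1 s.
2. the retainer has been pushed up against the stop with the pad still pressed (y of nose in the frame of stop_face above -0.003 m and value of joint pad above 0.0007 m), for 0.05 s.
At the end, for the whole second after the job is handed in: The retainer's nose is within 3 mm of the stop block's face and at rest, its pad has come up again (less than 0.8 mm down, brake on), and the jar, the bulb box, the tyre gauge and the multi-tool are within 10 mm of where they stood (y of nose in the frame of stop_face above -0.003 m and value of joint pad below 0.0008 m and velocity of joint retainer between -0.005 and 0.005 m/s and distance of each of jar, bulb_box, tyre_gauge, multi_tool from where it was at the start of the episode below 0.01 m); the robot touches nothing.
It fails at once if the retainer is forced along the rail with its brake on (more than 5 mm from where it stood, fingers pushing it with over 12 N while it moves faster than 20 mm/s and the pad is less than 0.7 mm down) (value of joint pad below 0.0007 m and distance of nose from where it was at the start of the episode above 0.005 m and contact force between the fingers and retainer above 12 N and (velocity of joint retainer above 0.02 m/s or velocity of joint retainer below -0.02 m/s)).
It fails at once if the jar, the bulb box, the tyre gauge or the multi-tool is moved or lifted by more than 15 mm (distance of any of jar, bulb_box, tyre_gauge, multi_tool from where it was at the start of the episode above 0.015 m).
It also fails if it takes over 38 s, if anything falls off the work surface, if the arm or the gripper's body presses on something with over 40 N, if the wrist force passes 120 N, or if a joint passes its speed limit or range.

## Working session

There is one attempt and no reset: what is moved stays moved. The work goes in short steps, Python scripts to look and compute and a tool call to move; the robot and the scene stay as the last step left them, time stands still between calls to the robot, and variables do not carry over. Pictures are saved under pics/ and viewed, at most 10 in all, crops included, and the job is handed in when it is done.

Besides the shell and the picture viewer there is one more tool, called in YAML: its name, and indented under it one key for each argument. drive_tool: Moves the arm, as the interface text tells. Its arguments: {"type":"object","properties":{"targets":{"type":"array"},"newtons":{"type":"number"}},"required":["targets"]}

```bash
mkdir -p pics
cat > h.py <<'E'
import numpy as np,cv2
from workcell import telemetry,get_image,calibration,job
def grab(n,f):
    c=calibration(n);im,d=get_image(n);cv2.imwrite(f'pics/{f}.png',im[:,:,::-1]);np.savez(f'pics/{f}.npz',d=d,im=im,M=c['mtx'],k=c['k1'],T=c['world_from_camera'])
def pt(f,u,v):
    z=np.load(f'pics/{f}.npz');M=z['M'];d=z['d'][int(round(v))-1:int(round(v))+2,int(round(u))-1:int(round(u))+2];d=np.median(d[d>0])
    p=cv2.undistortPoints(np.array([[[u,v]]],float),M,np.array([float(z['k']),0,0,0]))[0,0]
    return (z['T']@[p[0]*d,p[1]*d,d,1])[:3]
E
python3 -c "
from h import *
grab('top','top0');grab('scene','sc0');print(telemetry.get_state())"
```

```text
{'clock': 0.1, 'joint_positions': array([-1.42110525e+00,  2.45758294e-01,  1.55887692e+00, -5.19256909e-07,
        1.33870343e+00, -1.74099076e-01]), 'joint_velocities': array([ 5.07392951e-04,  4.59813927e-05, -2.90990850e-03,  1.53502443e-03,
       -1.46113088e-03,  1.32999443e-03]), 'joint_torque': array([-7.12183191e-04, -4.30671215e+01, -3.27129793e+01, -1.20784766e-04,
        2.82793320e-03, -1.60519636e-05]), 'tool_pos': array([ 0.20673642, -0.6157246 ,  0.23028969]), 'tcp_rot': array([-3.13987297e+00, -3.01944533e-04,  3.23790017e-01]), 'force': array([-0.19616479,  0.33765571, -1.14806033]), 'moment': array([-0.04869393,  0.00076641,  0.02110272]), 'grasp_force': 0.0, 'opening': 0.08538396713304483}
```

View pics/top0.png

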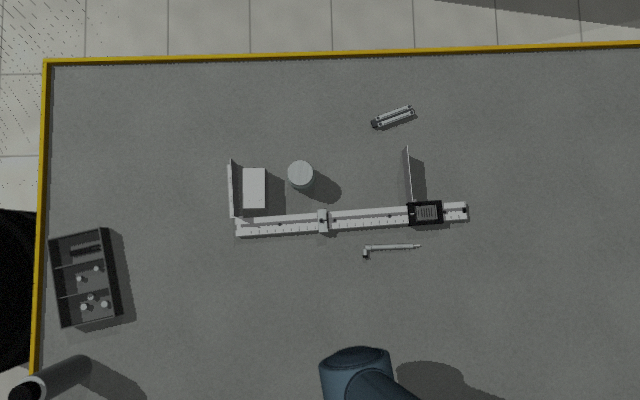

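View pics/sc0.png

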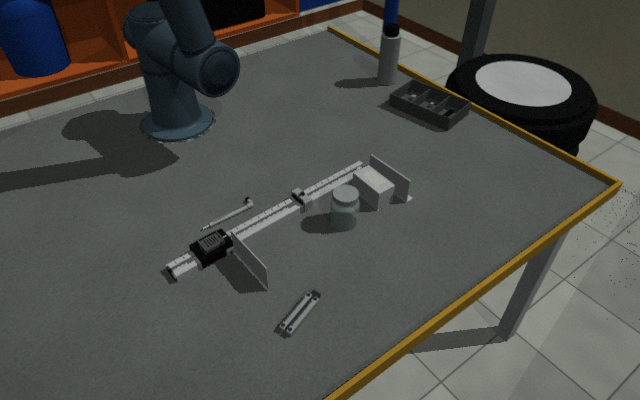

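Top view: retainer at (425,212) with its pad at (428,212), stop block at (323,221), rail ends at (467,211) and (237,230). The jar and box are up-left, and the tyre gauge is below the rail at (390,248).

```bash
python3 -c "
from h import *
for u,v in [(428,212),(409,213),(441,211),(318,222),(329,221),(323,221),(463,211),(245,230),(380,217),(345,219),(409,165),(419,246),(366,250),(301,174)]: print(u,v,pt('top0',u,v).round(4))
z=np.load('pics/top0.npz');im=z['im'][150:270,220:480]
cv2.imwrite('pics/c1.png',cv2.resize(im[:,:,::-1],None,fx=3,fy=3,interpolation=cv2.INTER_CUBIC))"
```

```text
428 212 [ 0.5541 -0.1663  0.0401]
409 213 [ 0.5533 -0.1209  0.0338]
441 211 [ 0.5561 -0.2002  0.0328]
318 222 [0.5377 0.1048 0.0324]
329 221 [0.5407 0.0773 0.0044]
323 221 [0.5395 0.0923 0.0374]
463 211 [ 0.556  -0.2619  0.0091]
245 230 [0.5236 0.2883 0.0197]
380 217 [ 0.5471 -0.0526  0.0041]
345 219 [0.5447 0.0364 0.0022]
409 165 [ 0.6665 -0.1189  0.0735]
419 246 [ 0.4712 -0.1486 -0.0005]
366 250 [ 0.4651 -0.0129  0.0136]
301 174 [0.6487 0.1404 0.0962]
```

View pics/c1.png

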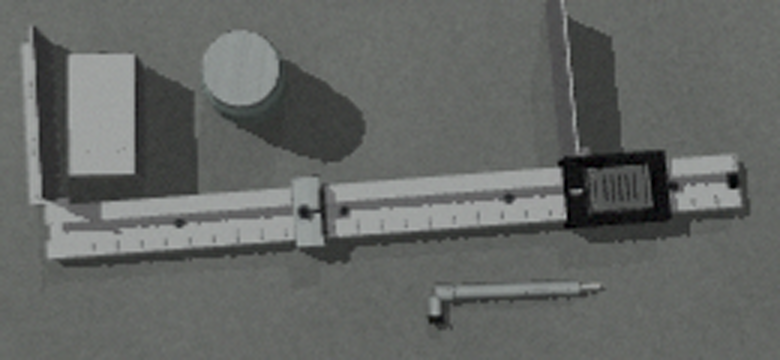

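drive_tool:
  targets: [0.03,-0.02,0,0,0,0.03,-1,0.06,-0.04,0.005,0,0,0.06,-1,0.09,-0.06,0.01,0,0,0.09,-1,0.12,-0.08,0.015,0,0,0.12,-1,0.15,-0.1,0.02,0,0,0.15,-1,0.18,-0.12,0.02,0,0,0.18,-1,0.21,-0.14,0.02,0,0,0.21,-1,0.24,-0.16,0.02,0,0,0.24,-1,0.27,-0.18,0.02,0,0,0.26,-1,0.3,-0.2,0.02,0,0,0.26,-1,0.33,-0.22,0.02,0,0,0.26,-1,0.35,-0.24,0.02,0,0,0.26,-1]
  newtons: 40

```text
clock: 1.1
tool_pos: [0.4635, -0.2752, 0.211]
tcp_rot: [-3.141, -0.0, 0.065]
force: [0.2, 0.2, 0.7]
opening: 0.0003
grasp_force: 0.0
```

drive_tool:
  targets: [0.025,-0.027,0.01,0,0,0,-1,0.05,-0.054,0.02,0,0,0,-1,0.075,-0.081,0.03,0,0,0,-1,0.097,-0.107,0.04,0,0,0,-1,0.097,-0.107,0.04,0,0,0,-1,0.097,-0.107,0.04,0,0,0,-1]

```text
clock: 1.6
tool_pos: [0.5522, -0.1626, 0.1699]
tcp_rot: [-3.14, 0.002, 0.067]
force: [0.2, -0.6, 0.3]
opening: -0.0003
grasp_force: 0.0
```

```bash
python3 -c "
from h import *
grab('wrist','w1');s=telemetry.get_state();print(s['tool_pos'],s['tcp_rot'],s['force'],s['clock'])"
```

```text
[ 0.55205368 -0.16387399  0.17071219] [-3.14128434e+00  1.15847758e-03  6.51476287e-02] [-0.12373091 -0.9320905   1.02822894] 1.65
```

View pics/w1.png

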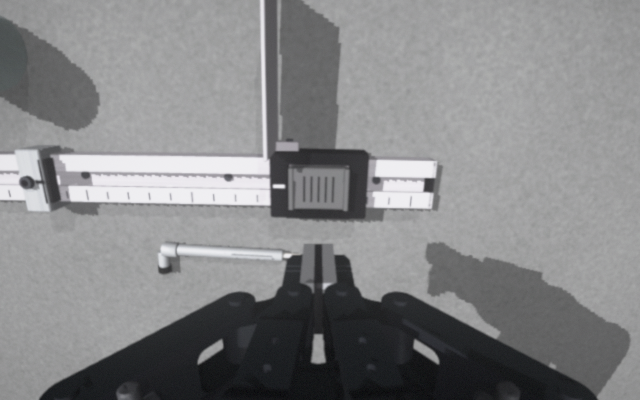

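Wrist view: pad from (289,165) to (349,211), stop buffer face at about x=57, y=180. The closed fingertips show at (319,250), and the rail is nearly parallel to the image rows.

```bash
python3 -c "
from h import *
q={n:pt('w1',*p) for n,p in dict(pad=(319,188),padL=(292,188),padR=(346,188),sadL=(273,192),sadR=(365,192),stop=(43,178),stopE=(50,178),r1=(90,159),r2=(250,159),plate=(265,60),gauge=(280,256)).items()}
for n in q: print(n,q[n].round(4))
d=q['r2']-q['r1'];print('angle',np.arctan2(d[0],-d[1]))"
```

```text
pad [ 0.553  -0.1639  0.0422]
padL [ 0.5518 -0.1415  0.0433]
padR [ 0.5552 -0.186   0.045 ]
sadL [ 0.5447 -0.1247  0.0343]
sadR [ 0.5496 -0.204   0.0329]
stop [0.5439 0.0816 0.0333]
stopE [0.5434 0.0777 0.0299]
r1 [0.5605 0.0446 0.0193]
r2 [ 0.5694 -0.1019  0.0199]
plate [ 0.6472 -0.1214  0.0736]
gauge [ 0.473  -0.1307  0.012 ]
angle 0.060615482906993146
```

drive_tool:
  targets: [0,0,0.03,0,0,0,-1,0,0,0.06,0,0,0,-1,0.001,0,0.09,0,0,0,-1,0.001,0,0.11,0,0,0,-1,0.001,0,0.12,0,0,0,-1,0.001,0,0.124,0,0,0,-1,0.001,0,0.126,0,0,0,-1,0.001,0,0.127,0,0,0,-1,0.001,0,0.127,0,0,0,-1]

```text
clock: 2.4
tool_pos: [0.5542, -0.1651, 0.0458]
tcp_rot: [3.14, -0.002, 0.063]
force: [0.5, 0.6, 0.1]
opening: 0.0001
grasp_force: 0.0
```

drive_tool:
  targets: [0,0,0.001,0,0,0,-1,0,0,0.002,0,0,0,-1,0,0,0.003,0,0,0,-1,0,0,0.004,0,0,0,-1,0,0,0.004,0,0,0,-1,0,0,0.004,0,0,0,-1]

```text
clock: 2.9
tool_pos: [0.5539, -0.1647, 0.042]
tcp_rot: [3.141, -0.001, 0.064]
force: [-3.2, 0.9, 8.9]
opening: -0.0001
grasp_force: 4.6
```

```bash
python3 -c "
from h import *
for i in range(3):
  get_image('wrist') if i else grab('wrist','w2');s=telemetry.get_state();print(s['tool_pos'],s['force'],s['clock'])"
```

```text
[ 0.55389514 -0.16473028  0.04198849] [-3.10392474  1.41427822  9.03596697] 2.95
[ 0.5538969  -0.16471791  0.04198552] [-3.73080857  0.3529391   9.15751614] 3.0
[ 0.55389629 -0.16472698  0.04198629] [-4.01204937  0.59184335  9.30035868] 3.05
```

drive_tool:
  targets: [0,0,0.001,0,0,0,-1,0,0,0.002,0,0,0,-1,0,0,0.003,0,0,0,-1,0,0,0.004,0,0,0,-1,0,0,0.004,0,0,0,-1,0,0,0.004,0,0,0,-1]

```text
clock: 3.55
tool_pos: [0.554, -0.1649, 0.0383]
tcp_rot: [3.14, -0.001, 0.064]
force: [-4.4, 0.3, 11.5]
opening: -0.0
grasp_force: 5.7
```

View pics/w2.png

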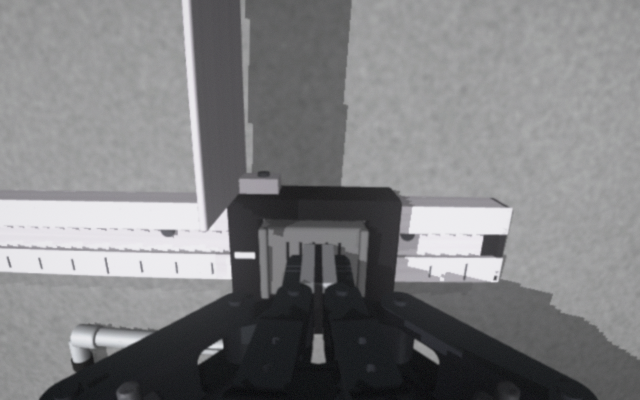

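The fingertips sit on the pad between the ridges, at about (320,265), and the pad is about 3.5 mm down. Next I push along the rail.

drive_tool:
  targets: [0,-0.002,0,0,0,0,-1,0,-0.006,0,0,0,0,-1,0,-0.012,0,0,0,0,-1,0,-0.02,0,0,0,0,-1,0,-0.028,0,0,0,0,-1,0,-0.036,0,0,0,0,-1,0,-0.044,0,0,0,0,-1,0,-0.052,0,0,0,0,-1,0,-0.06,0,0,0,0,-1,0,-0.066,0,0,0,0,-1,0,-0.07,0,0,0,0,-1,0,-0.07,0,0,0,0,-1]

```text
clock: 4.55
tool_pos: [0.5505, -0.0945, 0.0388]
tcp_rot: [3.14, -0.003, 0.065]
force: [-3.1, 1.2, 11.5]
opening: 0.0001
grasp_force: 5.6
```

```bash
python3 -c "
from h import *
grab('top','top1');s=telemetry.get_state();print(s['tool_pos'],s['force'],s['clock'])
grab('wrist','w3');d=np.load('pics/w3.npz')['im'][:,:,::-1]
t=np.load('pics/top1.npz')['im'][130:280,220:480,::-1]
cv2.imwrite('pics/c2.png',np.vstack([cv2.resize(d,(520,325)),cv2.resize(t,(520,275))]))"
```

```text
[ 0.55052184 -0.09467282  0.03877317] [-2.16028361  0.87566986 11.31556239] 4.6
```

View pics/c2.png

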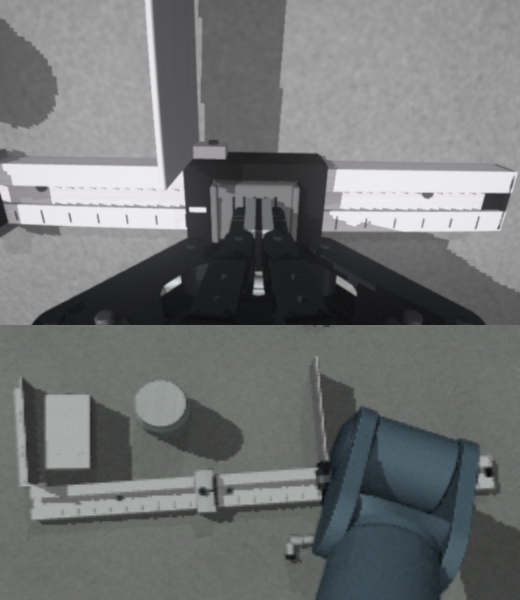

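The retainer followed with no slip: the fingers are still central on the pad, and the stop is coming up at the left edge of the wrist view.

drive_tool:
  targets: [0,-0.003,0.0005,0,0,0,-1,0,-0.01,0.0005,0,0,0,-1,0,-0.02,0.0005,0,0,0,-1,0,-0.032,0.0005,0,0,0,-1,0,-0.044,0.0005,0,0,0,-1,0,-0.056,0.0005,0,0,0,-1,0,-0.068,0.0005,0,0,0,-1,0,-0.08,0.0005,0,0,0,-1,0,-0.09,0.0005,0,0,0,-1,0,-0.098,0.0005,0,0,0,-1,0,-0.104,0.0005,0,0,0,-1,0,-0.106,0.0005,0,0,0,-1]

```text
clock: 5.65
tool_pos: [0.5453, 0.0114, 0.039]
tcp_rot: [3.14, -0.007, 0.065]
force: [1.2, -1.2, 11.9]
opening: 0.0002
grasp_force: 5.5
```

drive_tool:
  targets: [0,-0.002,0,0,0,0,-1,0,-0.004,0,0,0,0,-1,0,-0.006,0,0,0,0,-1,0,-0.008,0,0,0,0,-1,0,-0.01,0,0,0,0,-1,0,-0.012,0,0,0,0,-1,0,-0.014,0,0,0,0,-1,0,-0.016,0,0,0,0,-1,0,-0.016,0,0,0,0,-1]

```text
clock: 6.4
tool_pos: [0.5445, 0.027, 0.0391]
tcp_rot: [3.14, -0.008, 0.064]
force: [1.7, -0.0, 10.7]
opening: 0.0001
grasp_force: 5.5
```

```bash
python3 -c "
from h import *
grab('wrist','w4');s=telemetry.get_state();print(s['tool_pos'],s['force'],s['clock'])
d=np.load('pics/w4.npz')['im'][:,:,::-1];cv2.imwrite('pics/c3.png',d)"
```

```text
[0.54456683 0.02694876 0.03905234] [ 0.67686183 -0.15172515 11.5671937 ] 6.45
```

View pics/c3.png

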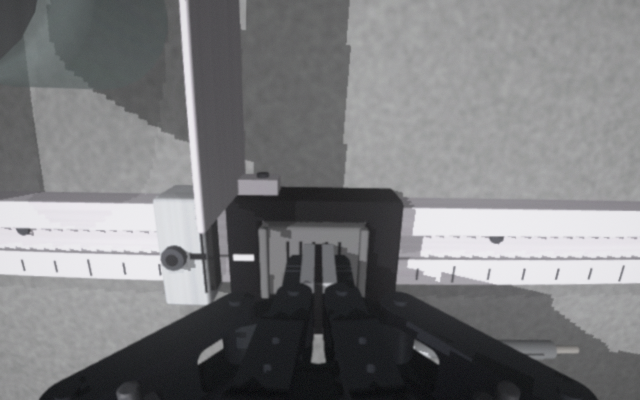

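The retainer's nose (x≈228) is about 6 mm short of the buffer face (x≈215), so I creep on.

drive_tool:
  targets: [0,-0.0015,0,0,0,0,-1,0,-0.003,0.0005,0,0,0,-1,0,-0.0045,0.0005,0,0,0,-1,0,-0.006,0.0005,0,0,0,-1,0,-0.007,0.0005,0,0,0,-1,0,-0.008,0.0005,0,0,0,-1,0,-0.008,0.0005,0,0,0,-1,0,-0.008,0.0005,0,0,0,-1]

```text
clock: 7.12
tool_pos: [0.5442, 0.0344, 0.0387]
tcp_rot: [3.139, -0.008, 0.064]
force: [0.6, -1.8, 11.3]
opening: 0.0001
grasp_force: 5.6
```

drive_tool:
  targets: [0,-0.001,0,0,0,0,-1,0,-0.002,0,0,0,0,-1,0,-0.003,0,0,0,0,-1,0,-0.004,0,0,0,0,-1,0,-0.004,0,0,0,0,-1,0,-0.004,0,0,0,0,-1]

```text
clock: 7.62
tool_pos: [0.5441, 0.0372, 0.0387]
tcp_rot: [3.137, -0.008, 0.065]
force: [1.2, -7.0, 10.8]
opening: -0.0001
grasp_force: 5.6
```

```bash
python3 -c "
from h import *
grab('wrist','w5');s=telemetry.get_state();print(s['tool_pos'],s['force'],s['clock'])
d=np.load('pics/w5.npz')['im'][150:310,140:420,::-1];cv2.imwrite('pics/c4.png',cv2.resize(d,None,fx=2.5,fy=2.5,interpolation=cv2.INTER_CUBIC))"
```

```text
[0.5440596  0.03723592 0.03873161] [ 0.99758243 -6.42198285 10.82569506] 7.6667
```

View pics/c4.png

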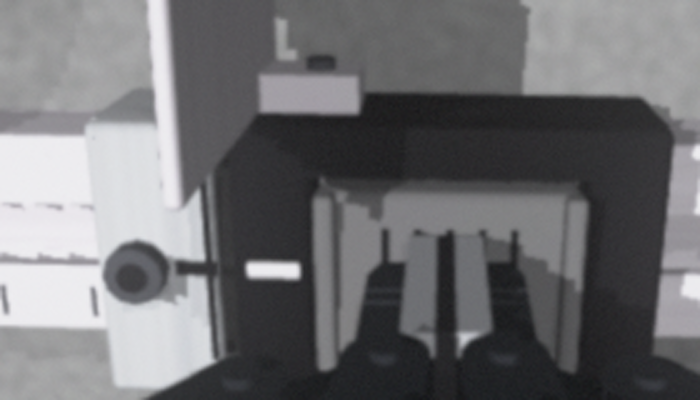

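The nose is against the buffer: the force along the rail rose to 7 N and motion stalled. Now I release straight up.

drive_tool:
  targets: [0,0,-0.002,0,0,0,-1,0,0,-0.004,0,0,0,-1,0,0,-0.007,0,0,0,-1,0,0,-0.012,0,0,0,-1,0,0,-0.03,0,0,0,-1,0,0,-0.06,0,0,0,-1,0,0,-0.09,0,0,0,-1,0,0,-0.12,0,0,0,-1,0,0,-0.13,0,0,0,-1,0,0,-0.13,0,0,0,-1]

```text
clock: 8.5
tool_pos: [0.542, 0.0393, 0.1684]
tcp_rot: [3.141, -0.006, 0.064]
force: [0.3, -0.2, 0.8]
opening: -0.0001
grasp_force: 0.0
```

```bash
python3 -c "
from h import *
grab('wrist','w6');grab('scene','sc1');s=telemetry.get_state();print(s['tool_pos'],s['force'],s['clock'])
d=np.load('pics/w6.npz')['im'][:,:,::-1];e=np.load('pics/sc1.npz')['im'][140:340,140:440,::-1]
cv2.imwrite('pics/c5.png',np.vstack([cv2.resize(d[130:270,120:440],(640,280)),cv2.resize(e,(450,300))[:, :].copy() if 0 else cv2.copyMakeBorder(cv2.resize(e,(450,300)),0,0,0,190,0)]))"
```

```text
[0.53941445 0.03951409 0.16406238] [ 1.07186214 -0.64975174 -0.3582321 ] 8.6
```

View pics/c5.png

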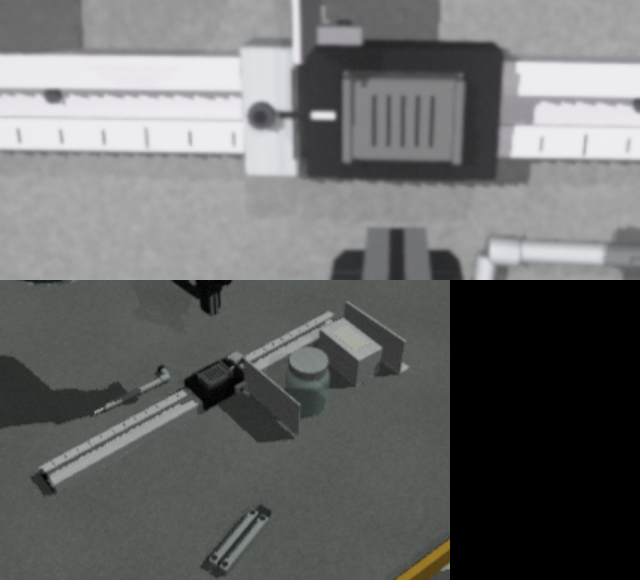

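The retainer is flush with the stop, with no gap at x≈297. The pad is up, and the jar, box, gauge and multi-tool are where they were.

```bash
python3 -c "
from h import *
print(job.close_job())"
```

```text
the job is handed in; nothing more can be done
None
```

The retainer is against the stop block with its pad up and brake on, the jar, bulb box, tyre gauge and multi-tool look unmoved, and the job was handed in at about 8.6 s; the hand-in returned no verdict.

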